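Make up the bracket and bush set-up kits

ROBOT

A 6-joint arm with a two-finger parallel gripper is mounted at the origin on a cart in front of the work surface, level with it; the furniture and walls round the work are solid. World frame = base frame: x ahead of the robot, y to its left, z up, the work surface at z = 0. Lengths are in m, angles in rad, forces in N, time in s.
With the tool pointing down it reaches from about 0.375 to 0.9 m from the base axis. Payload 3.1 kg.
Tool frame: the origin (TCP) lies at the very end of the fingers, on their centre line; the grasp point (between the pads) lies 19 mm behind it; z points along the fingers, y is the direction in which the jaws open and shut (so a half turn about z gives the same grasp; the last joint's range is limited). The gripper opens to 85 mm and grips with 20 to 120 N. Pads are 22 mm wide; open, the fingers measure 114 mm over their backs; the gripper's body (76 mm by 85 mm) begins 54 mm behind the grasp point. The pads swing forward as they close: fully open they stand 13 mm farther back than shut.
Start: joints at [0.965, 0.527, 1.433, -0, 1.181, -0.178], TCP at [0.259, 0.569, 0.231] pointing down, gripper open.
Joint ranges: [-3.08, 3.08], [-0.75, 2.2], [0.22, 2.44], [-1.43, 4.57], [0, 2.65], [-2.85, 2.85]. Speed limits (rad/s): [2.79, 2.79, 3.14, 3.14, 3.14, 3.14].

INTERFACE

Orientations are given as a unit quaternion [x, y, z, w].
In Python, from station import manip gives the robot as it stands. The module is installed in compiled form; this text tells all that it offers.
- The arm moves only by the tool send_rows, never from a script. Its argument "commands" is a list of rows, each an object with "delta_pos": the shift along the world's x, y, z in cm, a list of three; "yaw": the turn about the world's z in rad. A call has 1 to 10 rows; each row shifts and turns the pose as measured when the row begins; what a row does not reach is not made up. A row lasts 1/8 s, in which the tool goes at most 62.5 mm and 10.7 degrees, less where a joint would pass 70% of its speed; a pose out of reach is approached as far as the arm can. A call is refused whole if a number of a shift passes 6.25 or a number of a turn 0.188, either way. A call with a gripper value outside its range is refused whole. "grip" is the closure, from -1 (fully open) to 1 (shut), set as the call begins (left out, the last holds). The fingers move at their own pace and stop on an object; "force" is the grip in N (left out, the last holds). Time passes only in rows, so rows that do not move let the fingers close. It gives the time, the measured TCP pose, the force and the opening at its end, in the units of the state.
- manip.sense(): the state, without advancing time (a new reading comes with each control period).
- manip.snapshot(name): name is "side" or "top"; returns the picture (400x640x3 uint8, blue, green, red); there is no depth.
- manip.get_calibration(name): a dict with "fx", "fy", "cx", "cy" (pixels), "world_to_cam" (4x4, takes a point from world to camera coordinates). Camera axes: x right, y down, z forward; pixel columns grow to the right and rows downward; lengths in m; the calibration is good to about 2 mm. A picture is of the moment at which its call begins. get_calibration takes no time and is no camera call.
- manip.sign_off(): hands the job in, once; it reports no verdict.
The state is a dict: "t": time; "q": joint angles; "qd": joint speeds; "tau": joint torques, N m; "tcp_pos": TCP position; "tool_rot": TCP orientation; "force": force on the tool from outside, world axes, zero at the start; "ft_torque": the same for the moment, N m; "finger_gap": opening from 0.0 (shut) to 1.0 (fully open).
Only numpy, scipy, OpenCV 4.12 (cv2) and the standard library are available. Lean on these libraries where they do the work, as an engineer would, in place of code of your own. Each camera call takes 0.05 s, during which the arm holds its last target. There are 200 camera calls.

TASK

Make up the set-up kits for the mill's next two jobs in their two black trays. Bracket job, the tray with three rectangular pockets: the milled bracket flat in the middle pocket and one soft jaw in each of the slots beside it; bush job, the tray with two round pockets: the slim bush in the larger pocket and the spring collet that holds it in the smaller. Seat every part on its pocket's floor the same way up as it stands now, and leave the wide bush where it stands.

Things in the scene. Friction and masses are not known exactly. Their poses are not given: they have to be found in the camera images.
- milled_bracket: Milled aluminium bracket: a flat base plate 46 x 72 mm (body x, y), 10 mm thick, with a square boss of 31 x 31 mm on its middle that rises to 36 mm and has a round hole in its top; about 0.16 kg. Origin: centre of its underside; z up. Grip it across the boss, either way. Behind the stock to the left stands a drawer cabinet 160 mm high with its top drawer out: carry parts clear of it.
- soft_jaw_a: First soft vice jaw, a plain aluminium block 23 x 76 x 34 mm (body x, y, z) with two bolt holes through its 23 mm thickness, about 0.29 kg, lying on its long narrow side. Origin: centre of its underside; z up. Grip it across the 23 mm (body x), from above. The two jaws are a pair and interchangeable.
- soft_jaw_b: Second soft vice jaw, a plain aluminium block 23 x 76 x 34 mm (body x, y, z) with two bolt holes through its 23 mm thickness, about 0.29 kg, lying on its long narrow side. Origin: centre of its underside; z up. Grip it across the 23 mm (body x), from above. The two jaws are a pair and interchangeable.
- slim_bush: Slim brass flanged bush, a turned sleeve with a bore: flange 34 mm in diameter and 6 mm thick at the bottom, barrel 25 mm in diameter above it, 36 mm high in all; about 0.08 kg. It stands on its flange. Origin: centre of its underside; z up. Grip the barrel.
- spring_collet: Steel spring collet with slots round it: 34 mm high, standing on its small end, about 20 mm in diameter at the foot, growing to 25 mm over its top 12 mm; about 0.06 kg. Origin: centre of its underside; z up. Grip it by its upper part.
- wide_bush: Wide aluminium flanged bush, lower and broader than the slim one: flange 45 mm in diameter, barrel 34 mm, 30 mm high. Not wanted in either kit: it stays where it stands. Origin: centre of its underside; z up.
- bracket_tray: Larger kit tray, fixed: black board 112 x 178 x 14 mm (body x, y, z), origin at the centre of its underside. Three grey-floored pockets 10 mm deep, floors 4 mm above the cart top; in its frame, mm: bracket pocket centred at (0, 0), 86 along x by 60 along y; a jaw slot at (0, 61.5) and at (0, -61.5), 90 along x by 37 along y. Bracket and jaws lie lengthwise along tray x. Same after half a turn.
- bush_tray: Smaller kit tray, fixed: black board 80 x 144 x 14 mm (body x, y, z), origin at the centre of its underside. Two round grey-floored pockets 10 mm deep, floors 4 mm above the cart top; in its frame, mm: the larger, 54 in diameter, for the slim bush, centred at (0, -34); the smaller, 42 in diameter, for the spring collet, at (0, 40).
Not all that is in view belongs to the job. What is shaped like the spring_collet but pink is not meant.

How it is judged:
At the end, for the whole second after the job is handed in: Bracket, jaws, slim bush and collet each in its own pocket: within 11 mm (bracket, across jaws) or 12 mm of the pocket centre along each tray axis, underside 1.5 to 7.5 mm over the tray's underside, upright within 0.12 rad, at rest; wide bush moved less than 20 mm (x of milled_bracket in the frame of bracket_tray between -0.011 and 0.011 m and y of milled_bracket in the frame of bracket_tray between -0.011 and 0.011 m and z of milled_bracket in the frame of bracket_tray between 0.0015 and 0.0075 m and angle between each of milled_bracket, slim_bush, spring_collet's own z axis and vertical below 0.12 rad and (((x of soft_jaw_a in the frame of bracket_tray between -0.012 and 0.012 m and y of soft_jaw_a in the frame of bracket_tray between 0.0505 and 0.0725 m and z of soft_jaw_a in the frame of bracket_tray between 0.0015 and 0.0075 m and angle between soft_jaw_a's own z axis and vertical below 0.12 rad) and (x of soft_jaw_b in the frame of bracket_tray between -0.012 and 0.012 m and y of soft_jaw_b in the frame of bracket_tray between -0.0725 and -0.0505 m and z of soft_jaw_b in the frame of bracket_tray between 0.0015 and 0.0075 m and angle between soft_jaw_b's own z axis and vertical below 0.12 rad)) or ((x of soft_jaw_a in the frame of bracket_tray between -0.012 and 0.012 m and y of soft_jaw_a in the frame of bracket_tray between -0.0725 and -0.0505 m and z of soft_jaw_a in the frame of bracket_tray between 0.0015 and 0.0075 m and angle between soft_jaw_a's own z axis and vertical below 0.12 rad) and (x of soft_jaw_b in the frame of bracket_tray between -0.012 and 0.012 m and y of soft_jaw_b in the frame of bracket_tray between 0.0505 and 0.0725 m and z of soft_jaw_b in the frame of bracket_tray between 0.0015 and 0.0075 m and angle between soft_jaw_b's own z axis and vertical below 0.12 rad))) and x of slim_bush in the frame of bush_tray between -0.012 and 0.012 m and y of slim_bush in the frame of bush_tray between -0.046 and -0.022 m and z of slim_bush in the frame of bush_tray between 0.0015 and 0.0075 m and x of spring_collet in the frame of bush_tray between -0.012 and 0.012 m and y of spring_collet in the frame of bush_tray between 0.028 and 0.052 m and z of spring_collet in the frame of bush_tray between 0.0015 and 0.0075 m and linear speed of each of milled_bracket, soft_jaw_a, soft_jaw_b, slim_bush, spring_collet below 0.02 m/s and distance of wide_bush from where it was at the start of the episode below 0.02 m); the robot touches nothing.
It fails at once if the wide bush is moved more than 20 mm (distance of wide_bush from where it was at the start of the episode above 0.02 m).
It also fails if it takes over 118 s, if anything falls off the work surface, if the arm or the gripper's body presses on something with over 40 N, if the wrist force passes 120 N, or if a joint passes its speed limit or range.

## Working session

There is one attempt and no reset: what is moved stays moved. The work goes in short steps, Python scripts to look and compute and a tool call to move; the robot and the scene stay as the last step left them, time stands still between calls to the robot, and variables do not carry over. Pictures are saved under pics/ and viewed, about 12 in all and at most 16, crops included, and the job is handed in when it is done.

Besides the shell and the picture viewer there is one more tool, called after "Call:" by a JSON object that holds its "method" and its "body", one argument or row to a line. send_rows: Moves the arm, as the interface text tells. Its arguments: {"type":"object","properties":{"commands":{"type":"array","items":{"type":"object","properties":{"delta_pos":{"type":"array","items":{"type":"number"}},"yaw":{"type":"number"}}}},"grip":{"type":"number"},"force":{"type":"number"}},"required":["commands"]}

```bash
mkdir -p pics; cat > h.py <<'E'
import numpy as np, cv2
from station import manip
def snap(n,f):
    im=manip.snapshot(n); cv2.imwrite('pics/'+f,im); return im
def ray(n,u,v,z):
    c=manip.get_calibration(n); T=np.array(c['world_to_cam']); R,t=T[:3,:3],T[:3,3]
    o=-R.T@t; d=R.T@np.array([(u-c['cx'])/c['fx'],(v-c['cy'])/c['fy'],1])
    return o+d*(z-o[2])/d[2]
def proj(n,p):
    c=manip.get_calibration(n); q=np.array(c['world_to_cam'])@np.append(p,1)
    return c['fx']*q[0]/q[2]+c['cx'],c['fy']*q[1]/q[2]+c['cy']
E
python3 - <<'E'
from h import *
a=snap('top','t1.png');b=snap('side','s1.png')
for n in('top','side'):
    c=manip.get_calibration(n);T=np.array(c['world_to_cam']);print(n,c['fx'],-T[:3,:3].T@T[:3,3],T[2,:3])
print(manip.sense())
E
```

```text
top 404.3684088755056 [0.35775765 0.00372309 1.0616765 ] [ 0.1628627   0.01230163 -0.98657205]
side 471.40811199330386 [0.01963685 0.69080198 0.39284177] [ 0.53120359 -0.76016127 -0.3741358 ]
{'t': 0.1, 'q': array([ 9.64527775e-01,  5.28392609e-01,  1.43374879e+00,  1.56239814e-05,
        1.18141449e+00, -1.78521458e-01]), 'qd': array([-0.00059741, -0.00129961, -0.00426517,  0.00057602,  0.00062155,
       -0.00062157]), 'tau': array([-8.55302333e-04, -4.43304133e+01, -1.78586143e+01, -2.68264284e-04,
        3.93436974e-03,  3.43493639e-05]), 'tcp_pos': array([0.25887854, 0.5681689 , 0.23042763]), 'tool_rot': array([ 2.12249578e-01,  9.77214998e-01, -9.04248697e-04, -3.82048520e-04]), 'force': array([ 0.57353083, -0.20675247,  0.8006858 ]), 'ft_torque': array([ 0.01881163, -0.03111153, -0.01025257]), 'finger_gap': 1.0005942827564465}
```

View pics/t1.png

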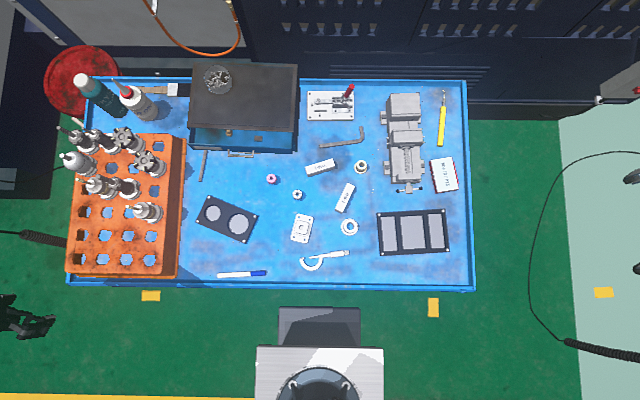

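View pics/s1.png

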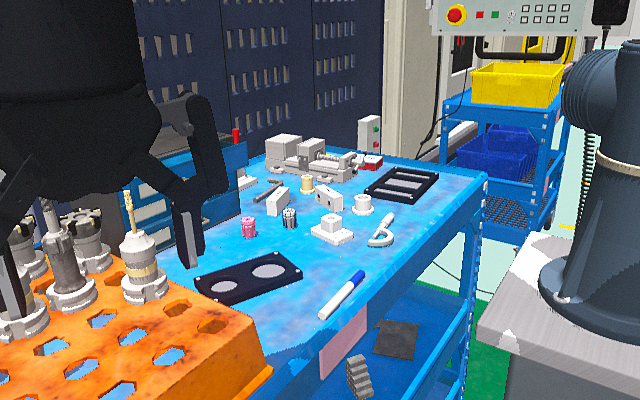

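The top view shows the bush tray at about (227,219), the bracket tray at (413,232), and the bracket at (301,229). The jaws are at (320,167) and (345,197), the collet at (297,194), the pink decoy at (271,179), the slim brass bush at (361,167) and the wide bush at (348,227). The cabinet with its drawer is at (243,110), and the arm is off to the left.

```bash
python3 - <<'E'
from h import *
im=cv2.imread('pics/t1.png')
cr=im[145:275,190:460]; cv2.imwrite('pics/c1.png',cv2.resize(cr,None,fx=2.9,fy=2.9,interpolation=cv2.INTER_CUBIC))
hsv=cv2.cvtColor(im,cv2.COLOR_BGR2HSV)
nb=((hsv[...,1]<110)|(hsv[...,0]<85)|(hsv[...,0]>125)|(hsv[...,2]<70)).astype(np.uint8)
roi=np.zeros_like(nb);roi[155:275,190:455]=1
cs,_=cv2.findContours(nb*roi,cv2.RETR_EXTERNAL,cv2.CHAIN_APPROX_NONE)
for c in cs:
    if cv2.contourArea(c)<40: continue
    (u,v),wh,a=cv2.minAreaRect(c)
    z=.014 if cv2.contourArea(c)>1500 else .03
    bx=[tuple(np.round(ray('top',*p,z)[:2],3).tolist()) for p in cv2.boxPoints(((u,v),wh,a))]
    print(np.round([u,v,*wh,a],1),cv2.contourArea(c),np.round(ray('top',u,v,z),3),bx)
E
```

```text
[414.5 268.    8.   15.   90. ] 70.5 [ 0.35  -0.238  0.03 ] [(0.36, -0.219), (0.361, -0.257), (0.341, -0.256), (0.34, -0.219)]
[222.6 269.2  55.7  12.7  11.3] 210.5 [0.34  0.244 0.03 ] [(0.337, 0.316), (0.368, 0.312), (0.343, 0.172), (0.312, 0.177)]
[324.5 260.8  15.7  50.2  79.4] 258.5 [ 0.365 -0.012  0.03 ] [(0.371, 0.054), (0.396, -0.07), (0.358, -0.078), (0.333, 0.046)]
[200.8 244.8  19.7  10.1  20. ] 119.0 [0.4   0.303 0.03 ] [(0.396, 0.331), (0.42, 0.324), (0.404, 0.275), (0.38, 0.283)]
[348.8 225.3  19.8  18.   82.9] 240.5 [ 0.455 -0.073  0.03 ] [(0.477, -0.047), (0.484, -0.093), (0.433, -0.099), (0.427, -0.054)]
[303.8 230.7  24.7  32.   14. ] 567.0 [0.44  0.042 0.03 ] [(0.407, 0.081), (0.487, 0.063), (0.472, 0.002), (0.393, 0.02)]
[415.2 230.9  59.   74.9  84.3] 3052.5 [ 0.445 -0.246  0.014] [(0.51, -0.143), (0.532, -0.337), (0.381, -0.347), (0.359, -0.156)]
[226.  218.7  54.4  31.4  24.8] 1570.0 [0.469 0.246 0.014] [(0.461, 0.327), (0.536, 0.297), (0.478, 0.164), (0.403, 0.196)]
[296.5 194.5   9.    9.   90. ] 62.5 [0.533 0.062 0.03 ] [(0.545, 0.074), (0.545, 0.051), (0.521, 0.051), (0.521, 0.074)]
[342.6 194.5  31.8  28.2  61.4] 304.5 [ 0.535 -0.057  0.03 ] [(0.553, -0.005), (0.59, -0.069), (0.516, -0.108), (0.481, -0.045)]
[271.  178.5   9.   10.   90. ] 70.5 [0.574 0.13  0.03 ] [(0.586, 0.143), (0.587, 0.117), (0.563, 0.117), (0.562, 0.143)]
[361.5 167.5  15.   15.   90. ] 150.5 [ 0.607 -0.106  0.03 ] [(0.627, -0.086), (0.627, -0.126), (0.587, -0.125), (0.587, -0.086)]
[323.2 166.5  14.3  37.1  80.9] 353.5 [ 0.608 -0.006  0.03 ] [(0.619, 0.045), (0.636, -0.051), (0.598, -0.057), (0.581, 0.039)]
[416.6 174.2  76.4  38.5   2.5] 1977.0 [ 0.595 -0.253  0.014] [(0.546, -0.15), (0.65, -0.155), (0.644, -0.358), (0.54, -0.349)]
[201.8 167.9   3.1  26.9  11.3] 57.0 [0.601 0.313 0.03 ] [(0.566, 0.321), (0.637, 0.312), (0.635, 0.304), (0.564, 0.313)]
```

View pics/c1.png

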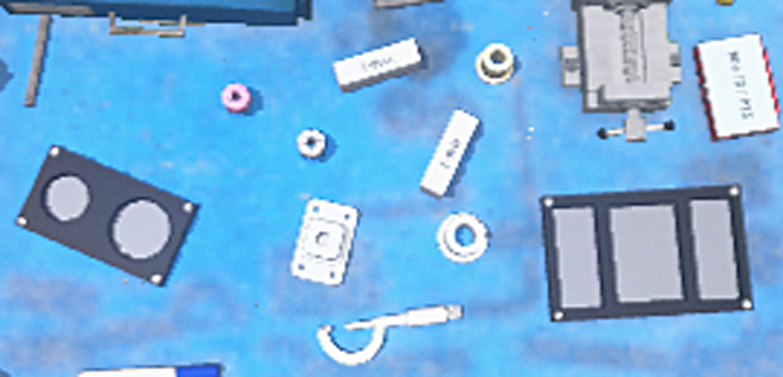

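```bash
cat > seg.py <<'E'
from h import *
def comps(im,m,roi,zf,amin=30,n='top',show=True):
    r=np.zeros_like(m);r[roi[1]:roi[3],roi[0]:roi[2]]=1
    # 4x supersampled for smooth contours
    M=cv2.resize((m*r*255).astype(np.uint8),None,fx=4,fy=4,interpolation=cv2.INTER_LINEAR)
    M=(M>127).astype(np.uint8)
    cs,_=cv2.findContours(M,cv2.RETR_EXTERNAL,cv2.CHAIN_APPROX_NONE)
    for c in cs:
        A=cv2.contourArea(c)/16
        if A<amin: continue
        px=(c[:,0].astype(float)+.5)/4-.5
        z=zf(A,px.mean(0)); w=np.array([ray(n,*p,z)[:2] for p in px])*1000
        (x,y),wh,a=cv2.minAreaRect(w.astype(np.float32))
        print('px',np.round(px.mean(0)),'A',A,'z',z,'ctr mm',np.round([x,y],1),'wh',np.round(wh,1),'ang',round(a,1))
E
python3 - <<'E'
from seg import *
im=cv2.imread('pics/t1.png');hsv=cv2.cvtColor(im,cv2.COLOR_BGR2HSV);S,V,H=hsv[...,1],hsv[...,2],hsv[...,0]
print('white parts');w=((S<75)&(V>150)).astype(np.uint8)
comps(im,w,(285,155,378,245),lambda A,p:{1:.017}.get(1) if True else 0)
print('tray floors');g=((S<60)&(V>110)&(V<215)).astype(np.uint8)
comps(im,g,(195,195,260,245),lambda A,p:.004);comps(im,g,(376,208,452,258),lambda A,p:.004)
print('trays');k=(V<110).astype(np.uint8)
k=cv2.morphologyEx(k|g,cv2.MORPH_OPEN,np.ones((3,3)))
comps(im,k,(192,190,262,250),lambda A,p:.014,500);comps(im,k,(372,203,456,262),lambda A,p:.014,500)
E
```

```text
white parts
px [349. 227.] A 231.96875 z 0.017 ctr mm [453.4 -74.5] wh [46.  43.3] ang 0.3
px [301. 228.] A 491.5 z 0.017 ctr mm [447.5  48.6] wh [49.1 74.7] ang 76.9
px [297. 194.] A 67.03125 z 0.017 ctr mm [536.6  63.2] wh [23.3 25.7] ang 0.8
px [344. 198.] A 260.09375 z 0.017 ctr mm [529.  -61.9] wh [25.4 82.9] ang 64.2
px [361. 167.] A 145.59375 z 0.017 ctr mm [ 612.9 -105.8] wh [37.4 38.8] ang 0.8
px [320. 166.] A 251.1875 z 0.017 ctr mm [612.3   3.7] wh [26.1 80.3] ang 18.6
tray floors
px [206. 221.] A 47.0 z 0.004 ctr mm [461.9 301.7] wh [54.2 19. ] ang 41.6
px [391. 236.] A 334.625 z 0.004 ctr mm [ 438.7 -181.5] wh [91.  32.8] ang 4.7
px [412. 234.] A 700.90625 z 0.004 ctr mm [ 442.7 -239.8] wh [88.9 61. ] ang 4.4Traceback (most recent call last):
  File "<stdin>", line 6, in <module>
  File "seg.py", line 12, in comps
    z=zf(A,px.mean(0)); w=np.array([ray(n,*p,z)[:2] for p in px])*1000
                                    ~~~^^^^^^^^
  File "h.py", line 6, in ray
    c=manip.get_calibration(n); T=np.array(c['world_to_cam']); R,t=T[:3,:3],T[:3,3]
ValueError: time passes only in moves, steps and waits
```

```bash
sed -i 's/manip.get_calibration(n)/C(n)/; ' h.py; cat >> h.py <<'E'
import functools
@functools.lru_cache(None)
def C(n): return manip.get_calibration(n)
E
cat > h2.py <<'E'
E
python3 - <<'E'
from seg import *
im=cv2.imread('pics/t1.png');hsv=cv2.cvtColor(im,cv2.COLOR_BGR2HSV);S,V,H=hsv[...,1],hsv[...,2],hsv[...,0]
w=((S<75)&(V>150)).astype(np.uint8)
print('bracket low z');comps(im,w,(285,210,318,245),lambda A,p:.008)
g=((S<75)&(V>100)&(V<235)).astype(np.uint8)
print('floors L');comps(im,g,(200,200,252,240),lambda A,p:.004)
print('floors R');comps(im,g,(378,210,449,252),lambda A,p:.004)
k=((V<110)|(S<75)).astype(np.uint8);k=cv2.morphologyEx(k,cv2.MORPH_OPEN,np.ones((3,3)))
print('trays');comps(im,k,(192,190,262,250),lambda A,p:.014,500);comps(im,k,(372,203,456,262),lambda A,p:.014,500)
print(manip.sense()['t'])
for u,v in[(206,221),(214,213),(238,224)]: print(hsv[v,u])
E
```

```text
bracket low z
px [301. 228.] A 491.5 z 0.008 ctr mm [448.3  49. ] wh [49.6 75.3] ang 76.9
floors L
px [227. 221.] A 1070.8125 z 0.004 ctr mm [470.1 248.5] wh [144.9  80. ] ang 68.1
floors R
px [411. 233.] A 777.65625 z 0.004 ctr mm [ 442.2 -236.4] wh [89.6 69.2] ang 4.1
px [436. 231.] A 480.71875 z 0.004 ctr mm [ 446.4 -300.9] wh [92.1 38.7] ang 3.8
px [388. 231.] A 509.375 z 0.004 ctr mm [ 442.1 -176.3] wh [104.2  43.8] ang 5.4
trays
px [225. 221.] A 1139.15625 z 0.014 ctr mm [469.5 246.2] wh [144.4  80.1] ang 68.1
px [412. 232.] A 2894.28125 z 0.014 ctr mm [ 442.  -237.6] wh [112.7 179.5] ang 4.6
0.1
[117  58 114]
[116  24 219]
[113  26 223]
```

Call:
{"method": "send_rows", "body": {
  "commands": [
    {"delta_pos": [0,0,5.5],"yaw": 0},
    {"delta_pos": [0,0,5.5],"yaw": 0},
    {"delta_pos": [2.2,-5.8,0],"yaw": 0.02},
    {"delta_pos": [2.2,-5.8,0],"yaw": 0.02},
    {"delta_pos": [2.2,-5.8,0],"yaw": 0.02},
    {"delta_pos": [2.2,-5.8,0],"yaw": 0.02},
    {"delta_pos": [2.2,-5.8,0],"yaw": 0.02},
    {"delta_pos": [2.2,-5.8,0],"yaw": 0.02},
    {"delta_pos": [2.2,-5.8,0],"yaw": 0.02},
    {"delta_pos": [2.2,-5.8,0],"yaw": 0.02}
  ],
  "grip": -0.4
}}

```text
t: 1.35
tcp_pos: [0.4328, 0.0994, 0.3395]
tool_rot: [0.126, 0.992, -0.003, 0.0]
force: [0.6, 0.8, -0.6]
finger_gap: 0.701
```

```bash
cat > st.py <<'E'
from h import *
s=manip.sense();q=s['tool_rot'];from scipy.spatial.transform import Rotation as R
y=R.from_quat(q).as_matrix()
def show(): print('t',round(s['t'],2),'tcp cm',np.round(s['tcp_pos']*100,2),'phi',round(np.degrees(np.arctan2(y[1,1],y[0,1])),1),'tilt z',np.round(y[:,2],3),'gap',round(s['finger_gap'],3),'F',np.round(s['force'],1))
show()
E
python3 st.py; python3 -c "
from h import *
for p in [(243,150),(297,150),(190,150),(297,128),(188,127)]: print(p,np.round(ray('top',*p,.13),3),np.round(ray('top',*p,.0),3))"
```

```text
t 1.35 tcp cm [43.28  9.94 33.95] phi 75.5 tilt z [ 0.    -0.006 -1.   ] gap 0.701 F [ 0.6  0.8 -0.6]
(243, 150) [0.622 0.187 0.13 ] [0.659 0.212 0.   ]
(297, 150) [0.624 0.058 0.13 ] [0.661 0.066 0.   ]
(190, 150) [0.62  0.314 0.13 ] [0.657 0.357 0.   ]
(297, 128) [0.678 0.059 0.13 ] [0.723 0.067 0.   ]
(188, 127) [0.678 0.322 0.13 ] [0.722 0.367 0.   ]
```

Call:
{"method": "send_rows", "body": {
  "commands": [
    {"delta_pos": [1.5,-5.0,-2],"yaw": 0.025},
    {"delta_pos": [0,0,-6]},
    {"delta_pos": [0,0,-6]},
    {"delta_pos": [0,0,-6]},
    {"delta_pos": [0,0,-6]},
    {"delta_pos": [0,0,-2]}
  ]
}}

```text
validation failed for argument at $.co...
```

```bash
python3 st.py; python3 -c "
from h import *
a=snap('side','s2.png');b=manip.snapshot('top')
cv2.imwrite('pics/v2.png',np.hstack([cv2.resize(a[130:290,220:420],None,fx=2,fy=2),cv2.resize(b[150:260,250:390],None,fx=2.9,fy=2.9)[:320,:400]]))"
```

```text
t 1.35 tcp cm [43.28  9.94 33.95] phi 75.5 tilt z [ 0.    -0.006 -1.   ] gap 0.701 F [ 0.6  0.8 -0.6]Traceback (most recent call last):
  File "<string>", line 4, in <module>
    cv2.imwrite('pics/v2.png',np.hstack([cv2.resize(a[130:290,220:420],None,fx=2,fy=2),cv2.resize(b[150:260,250:390],None,fx=2.9,fy=2.9)[:320,:400]]))
                              ~~~~~~~~~^^^^^^^^^^^^^^^^^^^^^^^^^^^^^^^^^^^^^^^^^^^^^^^^^^^^^^^^^^^^^^^^^^^^^^^^^^^^^^^^^^^^^^^^^^^^^^^^^^^^^^^^^^^^^^
    return _nx.concatenate(arrs, 1, dtype=dtype, casting=casting)
           ~~~~~~~~~~~~~~~^^^^^^^^^^^^^^^^^^^^^^^^^^^^^^^^^^^^^^^
ValueError: all the input array dimensions except for the concatenation axis must match exactly, but along dimension 0, the array at index 0 has size 320 and the array at index 1 has size 319
```

Each row needs its yaw given.

Call:
{"method": "send_rows", "body": {
  "commands": [
    {"delta_pos": [1.5,-5.0,-2],"yaw": 0.025},
    {"delta_pos": [0,0,-6],"yaw": 0},
    {"delta_pos": [0,0,-6],"yaw": 0},
    {"delta_pos": [0,0,-6],"yaw": 0},
    {"delta_pos": [0,0,-6],"yaw": 0},
    {"delta_pos": [0,0,-2],"yaw": 0}
  ]
}}

```text
t: 2.2
tcp_pos: [0.4527, 0.0463, 0.0546]
tool_rot: [0.119, 0.993, -0.003, 0.007]
force: [-0.1, -0.8, -0.3]
finger_gap: 0.7
```

```bash
cat > look.py <<'E'
import sys
from h import *
a=manip.snapshot('side');b=manip.snapshot('top')
cv2.imwrite('pics/L_s.png',a);cv2.imwrite('pics/L_t.png',b)
u0,v0,u1,v1,x0,y0,x1,y1=map(int,sys.argv[2:])
cv2.imwrite('pics/'+sys.argv[1],np.hstack([cv2.resize(a[v0:v1,u0:u1],(400,400*(v1-v0)//(u1-u0))),cv2.resize(b[y0:y1,x0:x1],(400,400*(v1-v0)//(u1-u0)))]))
E
python3 st.py; python3 look.py v2.png 220 130 420 290 250 150 390 262
```

```text
t 2.2 tcp cm [45.27  4.63  5.46] phi 76.3 tilt z [ 0.013 -0.007 -1.   ] gap 0.7 F [-0.1 -0.8 -0.3]
```

View pics/v2.png

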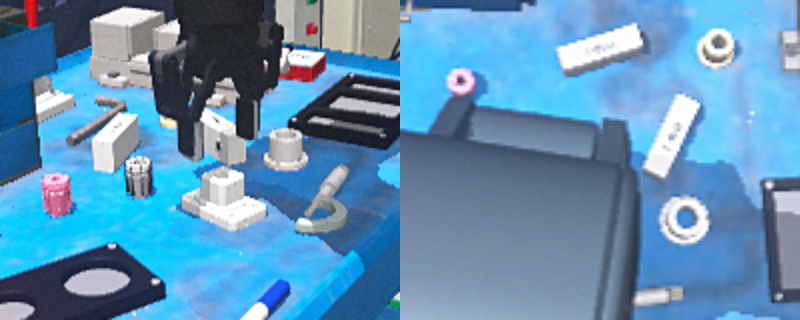

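The side view shows the fingers on either side of the bracket's boss at about (220,185) in the crop, with nothing in the way. I'll correct by a few mm, descend and close.

Call:
{"method": "send_rows", "body": {
  "commands": [
    {"delta_pos": [-0.5,0.3,-1.5],"yaw": 0.01},
    {"delta_pos": [0,0,-1.5],"yaw": 0},
    {"delta_pos": [0,0,-0.9],"yaw": 0},
    {"delta_pos": [0,0,0],"yaw": 0}
  ]
}}

```text
t: 2.8
tcp_pos: [0.4511, 0.0509, 0.0188]
tool_rot: [0.113, 0.993, -0.003, 0.011]
force: [-1.0, 0.1, 0.6]
finger_gap: 0.7
```

Call:
{"method": "send_rows", "body": {
  "commands": [
    {"delta_pos": [0,0,0],"yaw": 0},
    {"delta_pos": [0,0,0],"yaw": 0},
    {"delta_pos": [0,0,0],"yaw": 0},
    {"delta_pos": [0,0,0],"yaw": 0},
    {"delta_pos": [0,0,0],"yaw": 0}
  ],
  "grip": 1,
  "force": 50
}}

```text
t: 3.42
tcp_pos: [0.4521, 0.0508, 0.0207]
tool_rot: [0.113, 0.993, -0.003, 0.012]
force: [-0.8, 1.8, -1.7]
finger_gap: 0.351
```

```bash
python3 st.py
```

```text
t 3.42 tcp cm [45.21  5.08  2.07] phi 77.0 tilt z [ 0.024 -0.008 -1.   ] gap 0.351 F [-0.8  1.8 -1.7]
```

Call:
{"method": "send_rows", "body": {
  "commands": [
    {"delta_pos": [0,0,4],"yaw": 0},
    {"delta_pos": [0,0,4],"yaw": 0},
    {"delta_pos": [-0.1,-5.7,0],"yaw": 0.06},
    {"delta_pos": [-0.1,-5.7,0],"yaw": 0.06},
    {"delta_pos": [-0.1,-5.7,0],"yaw": 0.06},
    {"delta_pos": [-0.1,-5.7,0],"yaw": 0.06},
    {"delta_pos": [-0.1,-5.0,0],"yaw": 0.06},
    {"delta_pos": [0,0,0],"yaw": 0}
  ]
}}

```text
t: 4.42
tcp_pos: [0.4461, -0.2357, 0.102]
tool_rot: [-0.044, 0.999, -0.003, 0.013]
force: [-0.4, 0.5, -1.6]
finger_gap: 0.346
```

```bash
python3 st.py; python3 look.py v3.png 270 130 450 274 340 160 480 272
```

```text
t 4.42 tcp cm [ 44.61 -23.57  10.2 ] phi 95.0 tilt z [ 0.027 -0.005 -1.   ] gap 0.346 F [-0.4  0.5 -1.6]
```

View pics/v3.png

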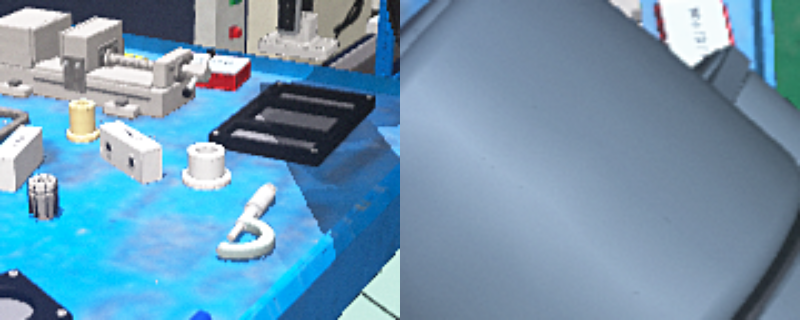

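Call:
{"method": "send_rows", "body": {
  "commands": [
    {"delta_pos": [0,-0.1,-2.5],"yaw": -0.007},
    {"delta_pos": [0,0,-2.2],"yaw": 0},
    {"delta_pos": [0,0,0],"yaw": 0}
  ]
}}

```text
t: 4.9
tcp_pos: [0.4429, -0.2264, 0.0536]
tool_rot: [-0.043, 0.999, 0.001, 0.01]
force: [-0.3, 0.1, -1.5]
finger_gap: 0.349
```

```bash
python3 st.py; python3 -c "
from h import *
a=manip.snapshot('side');cv2.imwrite('pics/v4.png',cv2.resize(a[110:220,340:460],None,fx=5,fy=5,interpolation=cv2.INTER_CUBIC))
x,y=np.array([np.cos(.08),np.sin(.08)]),np.array([-np.sin(.08),np.cos(.08)]);c=np.array([.442,-.2376])
for s,t in[(1,1),(1,-1),(-1,-1),(-1,1)]: print(np.round((np.array(proj('side',[*(c+s*.036*x+t*.023*y),.027]))-[340,110])*5))"
```

```text
t 4.9 tcp cm [ 44.29 -22.64   5.36] phi 95.0 tilt z [ 0.019  0.003 -1.   ] gap 0.349 F [-0.3  0.1 -1.5]
[216. 327.]
[255. 297.]
[404. 319.]
[369. 351.]
```

View pics/v4.png

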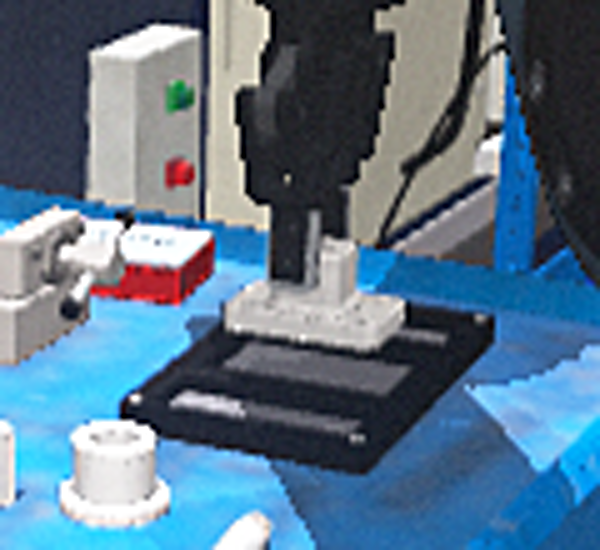

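The side view shows the bracket hanging level over the tray, plate corners at (225,330), (365,350) and (404,320). The TCP has drifted about 1 cm in +y, so I'll correct that first and then go down.

Call:
{"method": "send_rows", "body": {
  "commands": [
    {"delta_pos": [0.2,-1.0,-0.5],"yaw": -0.005},
    {"delta_pos": [0,0,-0.4],"yaw": 0},
    {"delta_pos": [0,0,0],"yaw": 0}
  ]
}}

```text
t: 5.32
tcp_pos: [0.4467, -0.2371, 0.0466]
tool_rot: [-0.042, 0.999, -0.0, 0.011]
force: [-0.4, 0.2, -2.1]
finger_gap: 0.348
```

Call:
{"method": "send_rows", "body": {
  "commands": [
    {"delta_pos": [0,0,-0.8],"yaw": 0},
    {"delta_pos": [0,0,-0.8],"yaw": 0},
    {"delta_pos": [0,0,-0.4],"yaw": 0},
    {"delta_pos": [0,0,0],"yaw": 0}
  ]
}}

```text
t: 5.82
tcp_pos: [0.4466, -0.2371, 0.0253]
tool_rot: [-0.042, 0.999, -0.0, 0.011]
force: [-0.0, 0.6, -1.8]
finger_gap: 0.351
```

```bash
python3 st.py
```

```text
t 5.83 tcp cm [ 44.66 -23.71   2.53] phi 94.8 tilt z [ 0.023  0.    -1.   ] gap 0.351 F [-0.   0.6 -1.8]
```

Call:
{"method": "send_rows", "body": {
  "commands": [
    {"delta_pos": [0,0,-0.2],"yaw": 0},
    {"delta_pos": [0,0,-0.2],"yaw": 0}
  ]
}}

```text
t: 6.08
tcp_pos: [0.4467, -0.2372, 0.0241]
tool_rot: [-0.042, 0.999, -0.001, 0.012]
force: [-3.4, 1.1, 26.0]
finger_gap: 0.347
```

Contact is at 26 N. Release (opening modestly), lift, and look from above the next part.

Call:
{"method": "send_rows", "body": {
  "commands": [
    {"delta_pos": [0,0,0.1],"yaw": 0},
    {"delta_pos": [0,0,0.1],"yaw": 0},
    {"delta_pos": [0,0,0],"yaw": 0},
    {"delta_pos": [0,0,3],"yaw": 0},
    {"delta_pos": [0,0,4],"yaw": 0},
    {"delta_pos": [0.5,5,4],"yaw": 0},
    {"delta_pos": [2,5.5,0],"yaw": -0.1},
    {"delta_pos": [2,5.5,0],"yaw": -0.15},
    {"delta_pos": [2,2,0],"yaw": -0.15},
    {"delta_pos": [0,0,0],"yaw": -0.12}
  ],
  "grip": -0.2
}}

```text
t: 7.32
tcp_pos: [0.5141, -0.0583, 0.1387]
tool_rot: [0.222, 0.975, -0.005, 0.014]
force: [-0.6, -0.2, -0.4]
finger_gap: 0.602
```

```bash
python3 st.py; python3 look.py v5.png 330 150 450 246 370 200 460 272
```

```text
t 7.33 tcp cm [51.41 -5.83 13.87] phi 64.3 tilt z [ 0.024 -0.016 -1.   ] gap 0.602 F [-0.6 -0.2 -0.4]
```

View pics/v5.png

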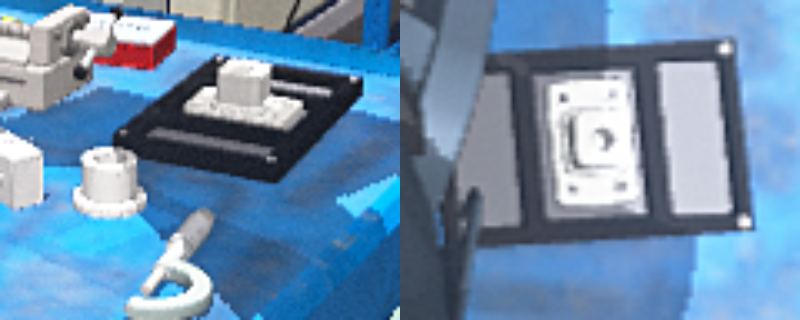

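The bracket sits centred in the middle pocket. Next is the nearer jaw.

Call:
{"method": "send_rows", "body": {
  "commands": [
    {"delta_pos": [1.5,-0.4,0],"yaw": 0},
    {"delta_pos": [0,0,-4],"yaw": 0},
    {"delta_pos": [0,0,-3.5],"yaw": 0},
    {"delta_pos": [0,0,-1],"yaw": 0},
    {"delta_pos": [0,0,0],"yaw": 0}
  ]
}}

```text
t: 8.05
tcp_pos: [0.528, -0.0654, 0.0516]
tool_rot: [0.218, 0.976, -0.005, 0.013]
force: [-0.3, -1.2, -0.5]
finger_gap: 0.598
```

```bash
python3 st.py; python3 look.py v6.png 230 140 390 268 300 160 400 240
```

```text
t 8.05 tcp cm [52.8  -6.54  5.16] phi 64.9 tilt z [ 0.024 -0.016 -1.   ] gap 0.598 F [-0.3 -1.2 -0.5]
```

View pics/v6.png

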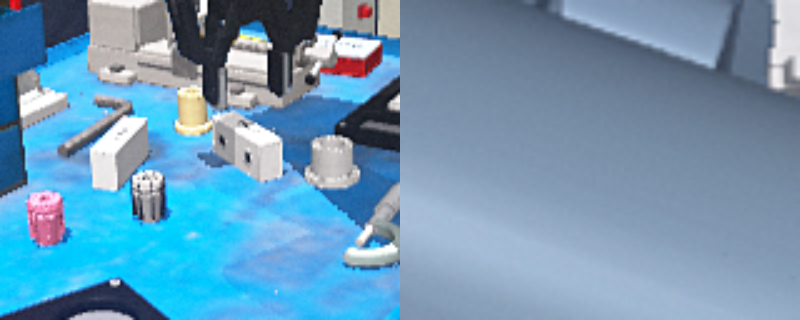

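The fingertips at crop (210,105) and (280,98) straddle the jaw's top at (248,125), 5 cm up. Descending and closing.

Call:
{"method": "send_rows", "body": {
  "commands": [
    {"delta_pos": [0.1,0.3,-1.5],"yaw": -0.01},
    {"delta_pos": [0,0,-1.3],"yaw": 0},
    {"delta_pos": [0,0,-0.8],"yaw": 0},
    {"delta_pos": [0,0,0],"yaw": 0}
  ]
}}

```text
t: 8.65
tcp_pos: [0.5312, -0.0626, 0.0162]
tool_rot: [0.222, 0.975, -0.006, 0.016]
force: [0.4, 0.7, -0.3]
finger_gap: 0.599
```

Call:
{"method": "send_rows", "body": {
  "commands": [
    {"delta_pos": [0,0,0],"yaw": 0},
    {"delta_pos": [0,0,0],"yaw": 0},
    {"delta_pos": [0,0,0],"yaw": 0},
    {"delta_pos": [0,0,0],"yaw": 0},
    {"delta_pos": [0,0,0],"yaw": 0},
    {"delta_pos": [0,0,0],"yaw": 0}
  ],
  "grip": 1,
  "force": 60
}}

```text
t: 9.4
tcp_pos: [0.5311, -0.0626, 0.0164]
tool_rot: [0.222, 0.975, -0.006, 0.017]
force: [-0.9, -0.3, -1.0]
finger_gap: 0.244
```

```bash
python3 st.py
```

```text
t 9.4 tcp cm [53.11 -6.26  1.64] phi 64.3 tilt z [ 0.03  -0.019 -0.999] gap 0.244 F [-0.9 -0.3 -1. ]
```

Call:
{"method": "send_rows", "body": {
  "commands": [
    {"delta_pos": [0,0,3],"yaw": 0},
    {"delta_pos": [0,0,4],"yaw": 0},
    {"delta_pos": [-2.4,-2.9,0],"yaw": 0.13},
    {"delta_pos": [-2.4,-2.9,0],"yaw": 0.13},
    {"delta_pos": [-2.4,-2.9,0],"yaw": 0.13},
    {"delta_pos": [-2.0,-2.6,0],"yaw": 0.13},
    {"delta_pos": [0,0,0],"yaw": 0},
    {"delta_pos": [0,0,-2],"yaw": 0},
    {"delta_pos": [0,0,0],"yaw": 0}
  ]
}}

```text
t: 10.52
tcp_pos: [0.4367, -0.1777, 0.0677]
tool_rot: [-0.044, 0.999, -0.002, 0.018]
force: [0.4, -1.0, -4.2]
finger_gap: 0.244
```

```bash
python3 st.py
```

```text
t 10.53 tcp cm [ 43.67 -17.77   6.77] phi 95.0 tilt z [ 0.036 -0.003 -0.999] gap 0.244 F [ 0.4 -1.  -4.2]
```

Call:
{"method": "send_rows", "body": {
  "commands": [
    {"delta_pos": [0.2,0.1,-1.5],"yaw": -0.007},
    {"delta_pos": [0,0,-1.2],"yaw": 0},
    {"delta_pos": [0,0,-0.8],"yaw": 0},
    {"delta_pos": [0,0,0],"yaw": 0}
  ]
}}

```text
t: 11.02
tcp_pos: [0.4402, -0.1757, 0.0309]
tool_rot: [-0.041, 0.999, -0.003, 0.018]
force: [-0.3, 0.2, -2.9]
finger_gap: 0.241
```

Call:
{"method": "send_rows", "body": {
  "commands": [
    {"delta_pos": [0,0,-0.5],"yaw": 0},
    {"delta_pos": [0,0,-0.35],"yaw": 0},
    {"delta_pos": [0,0,-0.1],"yaw": 0},
    {"delta_pos": [0,0,0],"yaw": 0}
  ]
}}

```text
t: 11.52
tcp_pos: [0.4406, -0.176, 0.0211]
tool_rot: [-0.041, 0.999, -0.003, 0.019]
force: [0.0, 0.4, -3.3]
finger_gap: 0.24
```

Call:
{"method": "send_rows", "body": {
  "commands": [
    {"delta_pos": [0,0,-0.15],"yaw": 0},
    {"delta_pos": [0,0,0],"yaw": 0}
  ]
}}

```text
t: 11.78
tcp_pos: [0.4409, -0.1762, 0.0207]
tool_rot: [-0.041, 0.999, -0.003, 0.02]
force: [-0.8, 0.4, -3.2]
finger_gap: 0.243
```

Call:
{"method": "send_rows", "body": {
  "commands": [
    {"delta_pos": [0,0,0.1],"yaw": 0},
    {"delta_pos": [0,0,0],"yaw": 0},
    {"delta_pos": [0,0,2.5],"yaw": 0},
    {"delta_pos": [0,0,5],"yaw": 0},
    {"delta_pos": [0,1,4.5],"yaw": -0.1},
    {"delta_pos": [3.5,3.4,0],"yaw": -0.18},
    {"delta_pos": [3.5,3.4,0],"yaw": -0.18},
    {"delta_pos": [3.5,3.4,0],"yaw": -0.18},
    {"delta_pos": [3.5,3.0,0],"yaw": -0.18},
    {"delta_pos": [2.5,2.0,0],"yaw": -0.18}
  ],
  "grip": -0.2
}}

```text
t: 13.02
tcp_pos: [0.6022, -0.02, 0.1474]
tool_rot: [0.441, 0.897, -0.013, 0.019]
force: [-0.3, -0.1, 0.3]
finger_gap: 0.602
```

```bash
python3 st.py
```

```text
t 13.03 tcp cm [60.22 -2.   14.74] phi 37.7 tilt z [ 0.022 -0.039 -0.999] gap 0.602 F [-0.3 -0.1  0.3]
```

Call:
{"method": "send_rows", "body": {
  "commands": [
    {"delta_pos": [0.7,0.6,0],"yaw": -0.167},
    {"delta_pos": [0.7,0.6,0],"yaw": -0.167},
    {"delta_pos": [0,0,-4],"yaw": 0},
    {"delta_pos": [0,0,-4],"yaw": 0},
    {"delta_pos": [0,0,-1],"yaw": 0},
    {"delta_pos": [0,0,0],"yaw": 0}
  ]
}}

```text
t: 13.78
tcp_pos: [0.62, -0.0045, 0.0565]
tool_rot: [0.587, 0.809, -0.014, 0.019]
force: [0.2, -0.1, 0.7]
finger_gap: 0.599
```

```bash
python3 st.py; python3 look.py v7.png 230 120 450 296 370 200 460 272
```

```text
t 13.78 tcp cm [62.   -0.45  5.65] phi 18.1 tilt z [ 0.013 -0.046 -0.999] gap 0.599 F [ 0.2 -0.1  0.7]
```

View pics/v7.png

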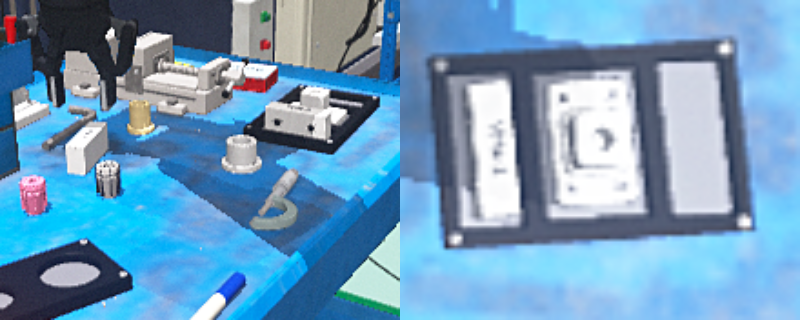

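Jaw one is in the near slot and lying flat; its apparent shift to the right is height parallax. I'll continue down onto the second jaw.

Call:
{"method": "send_rows", "body": {
  "commands": [
    {"delta_pos": [-0.4,-0.3,-1.5],"yaw": 0.01},
    {"delta_pos": [0,0,-1.5],"yaw": 0},
    {"delta_pos": [0,0,-1.0],"yaw": 0},
    {"delta_pos": [0,0,0],"yaw": 0}
  ]
}}

```text
t: 14.38
tcp_pos: [0.6179, -0.0084, 0.0175]
tool_rot: [0.583, 0.812, -0.013, 0.022]
force: [-0.2, -0.6, -0.3]
finger_gap: 0.6
```

Call:
{"method": "send_rows", "body": {
  "commands": [
    {"delta_pos": [0,0,0],"yaw": 0},
    {"delta_pos": [0,0,0],"yaw": 0},
    {"delta_pos": [0,0,0],"yaw": 0},
    {"delta_pos": [0,0,0],"yaw": 0},
    {"delta_pos": [0,0,0],"yaw": 0},
    {"delta_pos": [0,0,0],"yaw": 0}
  ],
  "grip": 1
}}

```text
t: 15.12
tcp_pos: [0.6177, -0.0084, 0.0177]
tool_rot: [0.583, 0.812, -0.013, 0.022]
force: [0.2, -0.5, -1.8]
finger_gap: 0.238
```

```bash
python3 st.py
```

```text
t 15.12 tcp cm [61.77 -0.84  1.77] phi 18.7 tilt z [ 0.02  -0.047 -0.999] gap 0.238 F [ 0.2 -0.5 -1.8]
```

Call:
{"method": "send_rows", "body": {
  "commands": [
    {"delta_pos": [0,0,4],"yaw": 0},
    {"delta_pos": [0,0,6],"yaw": 0},
    {"delta_pos": [-3.7,-3,0],"yaw": 0.16},
    {"delta_pos": [-3.7,-3,0],"yaw": 0.16},
    {"delta_pos": [-3.7,-3,0],"yaw": 0.16},
    {"delta_pos": [-3.7,-3,0],"yaw": 0.16},
    {"delta_pos": [-0.5,-4.5,0],"yaw": 0.16},
    {"delta_pos": [-0.3,-4.5,0],"yaw": 0.16},
    {"delta_pos": [-0.3,-4.5,0],"yaw": 0.16},
    {"delta_pos": [0,-2,0],"yaw": 0.16}
  ]
}}

```text
t: 16.38
tcp_pos: [0.4541, -0.2856, 0.119]
tool_rot: [-0.037, 0.999, 0.004, 0.026]
force: [-0.1, 0.0, -3.6]
finger_gap: 0.242
```

```bash
python3 st.py
```

```text
t 16.38 tcp cm [ 45.41 -28.56  11.9 ] phi 94.3 tilt z [ 0.052  0.009 -0.999] gap 0.242 F [-0.1  0.  -3.6]
```

Call:
{"method": "send_rows", "body": {
  "commands": [
    {"delta_pos": [0.4,-1.0,0],"yaw": 0.005},
    {"delta_pos": [0,0,-3.0],"yaw": 0},
    {"delta_pos": [0,0,-2.5],"yaw": 0},
    {"delta_pos": [0,0,-1],"yaw": 0},
    {"delta_pos": [0,0,0],"yaw": 0}
  ]
}}

```text
t: 17.0
tcp_pos: [0.4598, -0.2962, 0.0526]
tool_rot: [-0.034, 0.999, 0.003, 0.027]
force: [-0.0, -0.6, -3.4]
finger_gap: 0.242
```

```bash
python3 st.py;  python3 -c "
from h import *
a=manip.snapshot('side');cv2.imwrite('pics/v8.png',cv2.resize(a[110:220,340:460],None,fx=5,fy=5,interpolation=cv2.INTER_CUBIC))"
```

```text
t 17.0 tcp cm [ 45.98 -29.62   5.26] phi 93.9 tilt z [ 0.054  0.008 -0.998] gap 0.242 F [-0.  -0.6 -3.4]
```

View pics/v8.png

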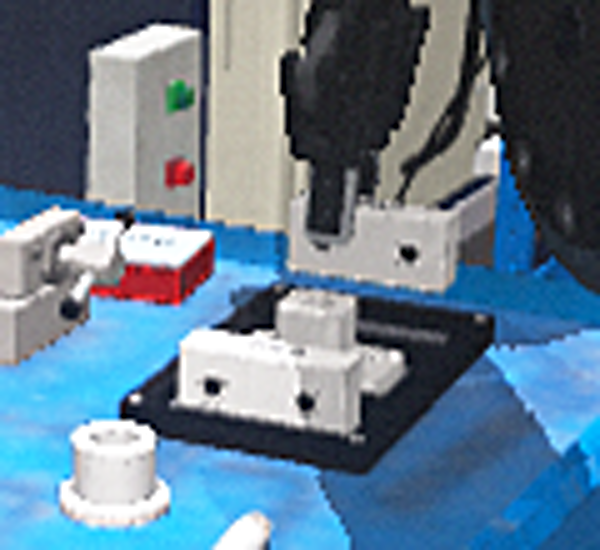

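```bash
python3 -c "
from h import *
for p,z in [((292,266),.033),((370,278),.035),((448,291),.037),((182,400),.004),((268,415),.004),((355,430),.004)]: print(p,np.round(ray('side',p[0]/5+340-.4,p[1]/5+110-.4,z)*1000,1))"
```

```text
(292, 266) [ 478.9 -293.2   33. ]
(370, 278) [ 437.4 -289.8   35. ]
(448, 291) [ 397.1 -284.9   37. ]
(182, 400) [ 476. -178.    4.]
(268, 415) [ 435.5 -181.4    4. ]
(355, 430) [ 396.  -184.9    4. ]
```

The second jaw hangs over the far slot. Its measured centre is about 7 mm short in x, so I'll shift it and lower.

Call:
{"method": "send_rows", "body": {
  "commands": [
    {"delta_pos": [0.7,-0.2,-0.8],"yaw": 0.01},
    {"delta_pos": [0,0,-1],"yaw": 0},
    {"delta_pos": [0,0,-0.5],"yaw": 0},
    {"delta_pos": [0,0,0],"yaw": 0}
  ]
}}

```text
t: 17.55
tcp_pos: [0.469, -0.2993, 0.0304]
tool_rot: [-0.039, 0.999, 0.002, 0.029]
force: [0.6, 0.6, -4.0]
finger_gap: 0.242
```

Call:
{"method": "send_rows", "body": {
  "commands": [
    {"delta_pos": [-0.1,0,-0.4],"yaw": 0},
    {"delta_pos": [0,0,-0.3],"yaw": 0},
    {"delta_pos": [0,0,-0.1],"yaw": 0}
  ]
}}

```text
t: 17.92
tcp_pos: [0.4678, -0.2995, 0.0222]
tool_rot: [-0.039, 0.999, 0.001, 0.029]
force: [-0.1, 0.3, -3.1]
finger_gap: 0.239
```

Call:
{"method": "send_rows", "body": {
  "commands": [
    {"delta_pos": [0,0,-0.05],"yaw": 0},
    {"delta_pos": [0,0,0],"yaw": 0},
    {"delta_pos": [0,0,0],"yaw": 0},
    {"delta_pos": [0,0,0.2],"yaw": 0},
    {"delta_pos": [0,0,3],"yaw": 0},
    {"delta_pos": [0,0,5],"yaw": 0},
    {"delta_pos": [0,1,4],"yaw": -0.1},
    {"delta_pos": [0.5,5.5,0],"yaw": -0.14},
    {"delta_pos": [0.5,5.5,0],"yaw": -0.14},
    {"delta_pos": [0.5,5.5,0],"yaw": -0.14}
  ],
  "grip": -0.2
}}

```text
t: 19.18
tcp_pos: [0.486, -0.1277, 0.1514]
tool_rot: [0.231, 0.972, -0.01, 0.034]
force: [1.0, 0.4, 0.2]
finger_gap: 0.6
```

Call:
{"method": "send_rows", "body": {
  "commands": [
    {"delta_pos": [4.3,0.8,0],"yaw": -0.14},
    {"delta_pos": [4.3,0.8,0],"yaw": -0.14},
    {"delta_pos": [3.8,0.6,0],"yaw": -0.14},
    {"delta_pos": [0,0,0],"yaw": 0}
  ]
}}

```text
t: 19.68
tcp_pos: [0.6103, -0.0981, 0.1524]
tool_rot: [0.432, 0.901, -0.016, 0.03]
force: [-0.6, -0.6, -0.3]
finger_gap: 0.598
```

```bash
python3 st.py; python3 look.py v9.png 230 120 450 296 370 200 460 272
```

```text
t 19.68 tcp cm [61.03 -9.81 15.24] phi 38.8 tilt z [ 0.04  -0.055 -0.998] gap 0.598 F [-0.6 -0.6 -0.3]
```

View pics/v9.png

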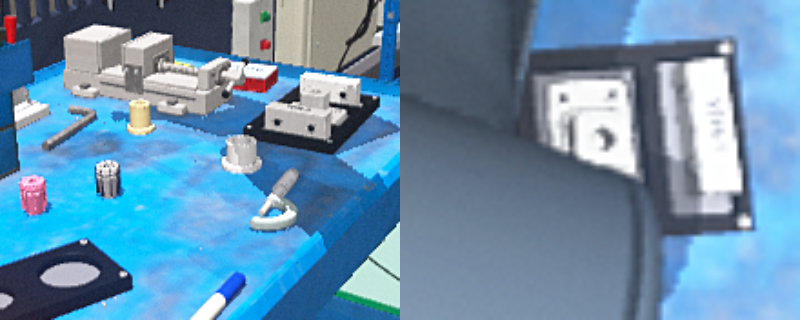

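Both jaws appear to be in their slots, with the far one a few mm toward +x. I'll measure that while going on.

```bash
python3 - <<'E'
from seg import *
im=cv2.imread('pics/L_t.png');hsv=cv2.cvtColor(im,cv2.COLOR_BGR2HSV)
w=((hsv[...,1]<40)&(hsv[...,2]>232)).astype(np.uint8)
comps(im,w,(420,208,456,252),lambda A,p:.038,20)
comps(im,w,(398,208,420,252),lambda A,p:.02,20)
E
python3 -c "
from h import *
a=cv2.imread('pics/L_s.png');cv2.imwrite('pics/v10.png',cv2.resize(a[140:220,350:450],None,fx=6,fy=6,interpolation=cv2.INTER_CUBIC))"
```

```text
px [421. 229.] A 32.46875 z 0.038 ctr mm [ 449.  -254.6] wh [ 6.9 49.9] ang 88.5
px [440. 228.] A 247.9375 z 0.038 ctr mm [ 451.4 -302.7] wh [77.3 24.9] ang 5.2
px [412. 226.] A 209.125 z 0.02 ctr mm [ 453.7 -234.8] wh [40.5 50.9] ang 88.5
```

View pics/v10.png

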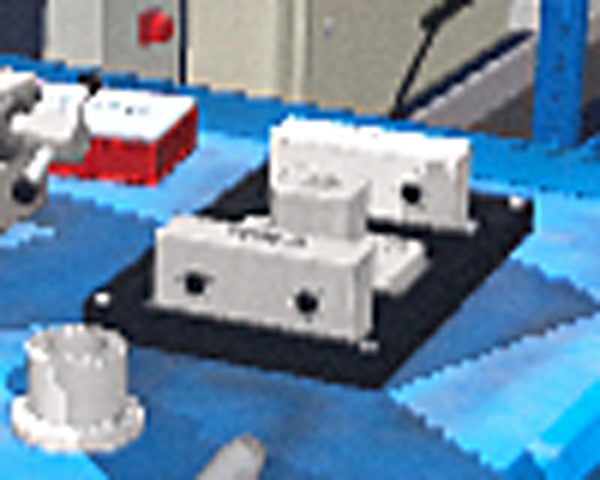

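Both jaws are seated; the far one is about 4 mm off centre, within tolerance. Next is the slim bush.

Call:
{"method": "send_rows", "body": {
  "commands": [
    {"delta_pos": [0.3,-0.8,-1],"yaw": 0},
    {"delta_pos": [0,0,-4],"yaw": 0},
    {"delta_pos": [0,0,-3.5],"yaw": 0},
    {"delta_pos": [0,0,-1],"yaw": 0},
    {"delta_pos": [0,0,0],"yaw": 0}
  ]
}}

```text
t: 20.4
tcp_pos: [0.6051, -0.1099, 0.0539]
tool_rot: [0.433, 0.901, -0.017, 0.026]
force: [-0.6, -0.5, -0.2]
finger_gap: 0.603
```

```bash
python3 st.py; python3 look.py v11.png 250 120 370 216 320 130 410 202
```

```text
t 20.4 tcp cm [ 60.51 -10.99   5.39] phi 38.6 tilt z [ 0.032 -0.053 -0.998] gap 0.603 F [-0.6 -0.5 -0.2]
```

View pics/v11.png

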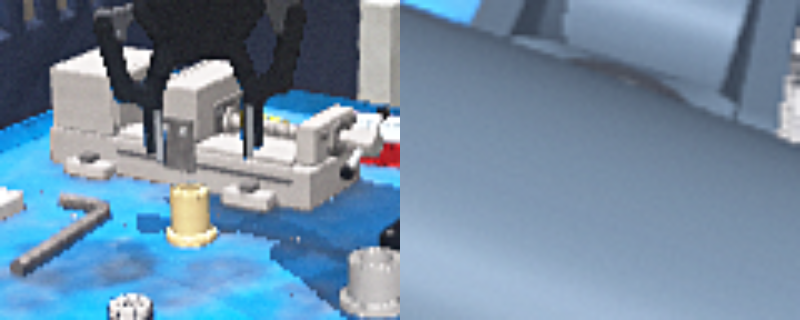

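```bash
python3 -c "
from h import *
for p,z in [((190,190),.036),((203,157),.057)]: print(np.round(ray('side',250+.3*p[0],120+.3*p[1],z)*1000,1))
print(proj('side',[.6051,-.1099,.0539]))"
```

```text
[604.5 -95.8  36. ]
[ 599.9 -105.5   57. ]
(np.float64(310.20215593071583), np.float64(167.48536347942897))
```

Call:
{"method": "send_rows", "body": {
  "commands": [
    {"delta_pos": [0.5,0.7,-1.2],"yaw": 0},
    {"delta_pos": [0,0,-1.4],"yaw": 0},
    {"delta_pos": [0,0,-1.0],"yaw": 0},
    {"delta_pos": [0,0,0],"yaw": 0}
  ]
}}

```text
t: 21.0
tcp_pos: [0.6132, -0.1026, 0.0192]
tool_rot: [0.433, 0.901, -0.017, 0.03]
force: [0.0, -0.5, 0.3]
finger_gap: 0.6
```

Call:
{"method": "send_rows", "body": {
  "commands": [
    {"delta_pos": [0,0,0],"yaw": 0},
    {"delta_pos": [0,0,0],"yaw": 0},
    {"delta_pos": [0,0,0],"yaw": 0},
    {"delta_pos": [0,0,0],"yaw": 0},
    {"delta_pos": [0,0,0],"yaw": 0},
    {"delta_pos": [0,0,0],"yaw": 0}
  ],
  "grip": 1,
  "force": 40
}}

```text
t: 21.75
tcp_pos: [0.6134, -0.1028, 0.0197]
tool_rot: [0.433, 0.901, -0.017, 0.03]
force: [-0.5, 0.1, -0.9]
finger_gap: 0.28
```

```bash
python3 st.py; python3 look.py v12.png 250 120 370 216 320 130 410 202
```

```text
t 21.75 tcp cm [ 61.34 -10.28   1.97] phi 38.6 tilt z [ 0.04  -0.056 -0.998] gap 0.28 F [-0.5  0.1 -0.9]
```

View pics/v12.png

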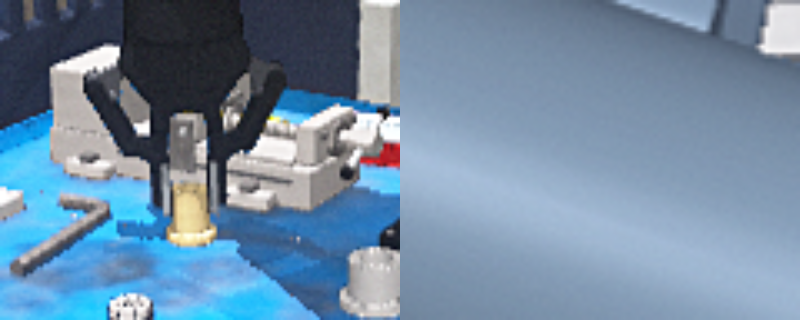

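```bash
python3 -c "
from h import *
for v in (231,233.5,236): print(np.round(ray('side',250+.3*192-.3,120+.3*v-.3,.003)*1000,1))"
python3 - <<'E'
from seg import *
im=cv2.imread('pics/L_s.png');h=cv2.cvtColor(im,cv2.COLOR_BGR2HSV)
m=((h[...,0]>10)&(h[...,0]<35)&(h[...,1]>50)&(h[...,2]>100)).astype(np.uint8)
r=m[165:200,295:325]
for i,row in enumerate(r):
    x=np.flatnonzero(row)
    if len(x): print(165+i,x.min()+295,x.max()+295,end=' | ')
E
```

```text
[ 611.6 -104.7    3. ]
[ 608.9 -101.     3. ]
[606.2 -97.3   3. ]
175 302 311 | 176 302 311 | 177 302 311 | 178 302 311 | 179 302 311 | 180 302 311 | 181 302 311 | 182 302 311 | 183 302 311 | 184 302 312 | 185 302 312 | 186 302 312 | 187 301 313 | 188 300 314 | 189 300 314 | 190 300 314 | 191 300 313 | 192 301 312 | 193 303 310 |
```

Call:
{"method": "send_rows", "body": {
  "commands": [
    {"delta_pos": [0,0,3],"yaw": 0},
    {"delta_pos": [0,0,5],"yaw": 0},
    {"delta_pos": [-2.8,4,2],"yaw": 0},
    {"delta_pos": [-2.4,4.8,0],"yaw": 0},
    {"delta_pos": [-2.4,4.8,0],"yaw": 0},
    {"delta_pos": [-2.4,4.8,0],"yaw": 0},
    {"delta_pos": [-2.3,4.8,0],"yaw": 0},
    {"delta_pos": [-2.0,4.8,0],"yaw": 0},
    {"delta_pos": [-1.2,3.6,0],"yaw": 0},
    {"delta_pos": [0,0,0],"yaw": 0}
  ]
}}

```text
t: 23.1
tcp_pos: [0.4549, 0.2202, 0.1239]
tool_rot: [0.435, 0.9, -0.015, 0.034]
force: [0.3, 0.3, -0.9]
finger_gap: 0.277
```

```bash
python3 st.py
```

```text
t 23.1 tcp cm [45.49 22.02 12.39] phi 38.4 tilt z [ 0.048 -0.056 -0.997] gap 0.277 F [ 0.3  0.3 -0.9]
```

Call:
{"method": "send_rows", "body": {
  "commands": [
    {"delta_pos": [0.3,-0.5,-3],"yaw": 0},
    {"delta_pos": [0,0,-3.5],"yaw": 0},
    {"delta_pos": [0,0,-1.5],"yaw": 0},
    {"delta_pos": [0,0,0],"yaw": 0}
  ]
}}

```text
t: 23.6
tcp_pos: [0.4611, 0.2134, 0.043]
tool_rot: [0.435, 0.9, -0.013, 0.036]
force: [-0.8, -0.8, -1.0]
finger_gap: 0.277
```

```bash
python3 st.py; python3 - <<'E'
from seg import *
im=manip.snapshot('side');cv2.imwrite('pics/b.png',im);h=cv2.cvtColor(im,cv2.COLOR_BGR2HSV)
m=((h[...,0]>10)&(h[...,0]<35)&(h[...,1]>50)&(h[...,2]>100)).astype(np.uint8)
u,v=np.round(proj('side',[.456,.216,.03])).astype(int);print(u,v)
r=m[v-40:v+40,u-40:u+40]
n,l,st,ce=cv2.connectedComponentsWithStats(r)
i=1+np.argmax(st[1:,4]);print(st[i],ce[i]+[u-40,v-40])
for k in range(80):
    x=np.flatnonzero(l[k]==i)
    if len(x) and k%2==0: print(v-40+k,x.min()+u-40,x.max()+u-40,end=' | ')
print('pred bottom centre px for z=.03',proj('side',[.457,.2145,.03]))
E
```

```text
t 23.6 tcp cm [46.11 21.34  4.3 ] phi 38.4 tilt z [ 0.053 -0.055 -0.997] gap 0.277 F [-0.8 -0.8 -1. ]
267 257
[ 29  20  22  29 437] [265.69107551 251.24713959]
237 261 270 | 239 258 272 | 241 258 272 | 243 258 272 | 245 258 272 | 247 258 272 | 249 258 272 | 251 258 273 | 253 258 275 | 255 257 276 | 257 256 277 | 259 258 277 | 261 256 276 | 263 257 274 | 265 260 270 | pred bottom centre px for z=.03 (np.float64(266.8837255665118), np.float64(256.6706412913385))
```

```bash
python3 -c "
from h import *
print(ray('side',266.5,260.1,.0233)*1000, ray('side',266.5,260.1,.021)*1000)"
```

```text
[458.59914304 214.23707802  23.3       ] [461.33121111 211.27097421  21.        ]
```

Call:
{"method": "send_rows", "body": {
  "commands": [
    {"delta_pos": [-0.2,0.1,-0.8],"yaw": 0},
    {"delta_pos": [0,0,-0.6],"yaw": 0},
    {"delta_pos": [0,0,-0.3],"yaw": 0},
    {"delta_pos": [0,0,0],"yaw": 0}
  ]
}}

```text
t: 24.15
tcp_pos: [0.461, 0.2143, 0.0274]
tool_rot: [0.435, 0.899, -0.012, 0.038]
force: [0.8, -0.3, -0.7]
finger_gap: 0.279
```

Call:
{"method": "send_rows", "body": {
  "commands": [
    {"delta_pos": [-0.2,0,-0.25],"yaw": 0},
    {"delta_pos": [0,0,-0.15],"yaw": 0},
    {"delta_pos": [0,0,0],"yaw": 0}
  ]
}}

```text
t: 24.52
tcp_pos: [0.4591, 0.2145, 0.0235]
tool_rot: [0.435, 0.9, -0.011, 0.038]
force: [-0.1, -0.6, -0.6]
finger_gap: 0.276
```

Call:
{"method": "send_rows", "body": {
  "commands": [
    {"delta_pos": [0,0,0],"yaw": 0},
    {"delta_pos": [0,0,0],"yaw": 0},
    {"delta_pos": [0,0,0],"yaw": 0},
    {"delta_pos": [0,0,2],"yaw": 0},
    {"delta_pos": [0,0,4],"yaw": 0},
    {"delta_pos": [0,0,4],"yaw": 0},
    {"delta_pos": [2.4,-5.0,0],"yaw": 0},
    {"delta_pos": [2.4,-5.0,0],"yaw": 0},
    {"delta_pos": [2.4,-4.5,0],"yaw": 0},
    {"delta_pos": [0,0,0],"yaw": 0}
  ],
  "grip": -0.2
}}

```text
t: 25.78
tcp_pos: [0.5342, 0.0662, 0.1283]
tool_rot: [0.433, 0.9, -0.01, 0.041]
force: [-0.7, 0.3, 0.3]
finger_gap: 0.598
```

```bash
python3 st.py; python3 - <<'E'
from seg import *
im=manip.snapshot('side');cv2.imwrite('pics/b2.png',im);h=cv2.cvtColor(im,cv2.COLOR_BGR2HSV)
m=((h[...,1]<90)|(h[...,2]<70)).astype(np.uint8)
u,v=np.round(proj('side',[.535,.063,.017])).astype(int);print(u,v, 'top px',proj('side',[.535,.063,.034]),'bot',proj('side',[.535,.063,0]))
r=m[v-20:v+20,u-20:u+20]
for k in range(40):
    x=np.flatnonzero(r[k])
    if len(x): print(v-20+k,x.min()+u-20,x.max()+u-20,len(x),end=' | ')
E
```

```text
t 25.77 tcp cm [53.42  6.62 12.83] phi 38.7 tilt z [ 0.065 -0.054 -0.996] gap 0.598 F [-0.7  0.3  0.3]
288 218 top px (np.float64(287.4589747396106), np.float64(209.5347626197106)) bot (np.float64(288.37917628285254), np.float64(225.8435929158698))
199 284 285 2 | 208 288 292 5 | 209 285 294 10 | 210 283 295 13 | 211 283 295 13 | 212 283 295 13 | 213 283 295 13 | 214 283 295 13 | 215 283 295 13 | 216 283 295 13 | 217 283 295 13 | 218 283 295 13 | 219 283 295 13 | 220 283 295 13 | 221 283 295 13 | 222 283 295 13 | 223 283 295 13 | 224 283 295 13 | 225 283 295 13 | 226 286 293 8 | 227 286 293 8 | 228 287 292 6 | 233 307 307 1 |
```

Call:
{"method": "send_rows", "body": {
  "commands": [
    {"delta_pos": [-0.2,-0.2,-3],"yaw": 0},
    {"delta_pos": [0,0,-4],"yaw": 0},
    {"delta_pos": [0,0,-1],"yaw": 0},
    {"delta_pos": [0,0,0],"yaw": 0}
  ]
}}

```text
t: 26.32
tcp_pos: [0.5279, 0.0693, 0.0472]
tool_rot: [0.431, 0.901, -0.01, 0.039]
force: [-0.1, 0.7, 0.0]
finger_gap: 0.598
```

Call:
{"method": "send_rows", "body": {
  "commands": [
    {"delta_pos": [0.4,-0.5,-1.2],"yaw": 0},
    {"delta_pos": [0,0,-1.2],"yaw": 0},
    {"delta_pos": [0,0,-0.6],"yaw": 0},
    {"delta_pos": [0,0,0],"yaw": 0}
  ]
}}

```text
t: 26.82
tcp_pos: [0.5339, 0.0645, 0.0177]
tool_rot: [0.43, 0.902, -0.009, 0.042]
force: [0.2, 0.0, 0.2]
finger_gap: 0.603
```

Call:
{"method": "send_rows", "body": {
  "commands": [
    {"delta_pos": [0,0,-0.1],"yaw": 0},
    {"delta_pos": [0,0,0],"yaw": 0},
    {"delta_pos": [0,0,0],"yaw": 0},
    {"delta_pos": [0,0,0],"yaw": 0},
    {"delta_pos": [0,0,0],"yaw": 0},
    {"delta_pos": [0,0,0],"yaw": 0}
  ],
  "grip": 1,
  "force": 35
}}

```text
t: 27.58
tcp_pos: [0.5342, 0.0645, 0.0173]
tool_rot: [0.43, 0.902, -0.009, 0.042]
force: [0.2, -1.0, -1.0]
finger_gap: 0.274
```

Call:
{"method": "send_rows", "body": {
  "commands": [
    {"delta_pos": [0,0,3],"yaw": 0},
    {"delta_pos": [0,0,5],"yaw": 0},
    {"delta_pos": [0,0,2],"yaw": 0},
    {"delta_pos": [0,0,0],"yaw": 0}
  ]
}}

```text
t: 28.08
tcp_pos: [0.5333, 0.0645, 0.1192]
tool_rot: [0.43, 0.902, -0.009, 0.041]
force: [0.4, -0.3, -0.8]
finger_gap: 0.275
```

```bash
python3 st.py; python3 look.py v13.png 230 130 350 226 190 170 280 242
```

```text
t 28.07 tcp cm [53.33  6.45 11.92] phi 39.0 tilt z [ 0.066 -0.052 -0.996] gap 0.275 F [ 0.4 -0.3 -0.8]
```

View pics/v13.png

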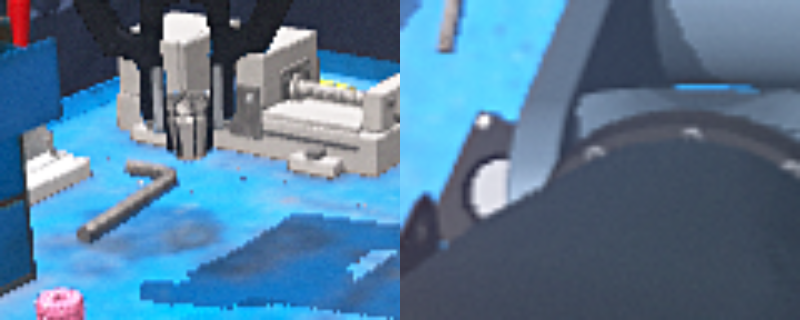

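The collet is held upright between the fingers. I'm carrying it to the small pocket and turning the fingers along x to stay clear of the rack.

Call:
{"method": "send_rows", "body": {
  "commands": [
    {"delta_pos": [-1.2,4.5,0],"yaw": -0.13},
    {"delta_pos": [-1.2,4.5,0],"yaw": -0.13},
    {"delta_pos": [-1.1,4.5,0],"yaw": -0.14},
    {"delta_pos": [-0.9,4.5,0],"yaw": -0.14},
    {"delta_pos": [-0.4,3.0,0],"yaw": -0.14},
    {"delta_pos": [0,0,0],"yaw": 0}
  ]
}}

```text
t: 28.92
tcp_pos: [0.4782, 0.278, 0.1076]
tool_rot: [0.715, 0.698, -0.029, 0.029]
force: [-0.5, 0.5, -0.8]
finger_gap: 0.275
```

```bash
python3 st.py
```

```text
t 28.93 tcp cm [47.82 27.8  10.76] phi -1.4 tilt z [-0.001 -0.082 -0.997] gap 0.275 F [-0.5  0.5 -0.8]
```

Call:
{"method": "send_rows", "body": {
  "commands": [
    {"delta_pos": [0.5,0.6,-3],"yaw": 0},
    {"delta_pos": [0,0,-2.5],"yaw": 0},
    {"delta_pos": [0,0,-0.5],"yaw": 0},
    {"delta_pos": [0,0,0],"yaw": 0}
  ]
}}

```text
t: 29.42
tcp_pos: [0.4816, 0.2802, 0.0428]
tool_rot: [0.714, 0.699, -0.033, 0.028]
force: [0.2, -0.8, 0.1]
finger_gap: 0.28
```

```bash
python3 st.py; python3 -c "
from h import *
a=manip.snapshot('side');u,v=map(int,proj('side',[.484,.283,.02]));print(u,v)
cv2.imwrite('pics/v14.png',cv2.resize(a[v-70:v+50,u-80:u+80],None,fx=5,fy=5,interpolation=cv2.INTER_CUBIC))
for p in ([.484,.283,.004],[.484,.283,.028],[.457,.2145,.004],[.457,.2145,.04]): print((np.array(proj('side',p))-[u-80,v-70])*5)"
```

```text
t 29.43 tcp cm [48.16 28.02  4.28] phi -1.2 tilt z [-0.008 -0.086 -0.996] gap 0.28 F [ 0.2 -0.8  0.1]
223 277
[406.41100442 398.71703467]
[398.11170258 329.15043637]
[625.04142253 320.9362672 ]
[617.2159157  219.91902074]
```

View pics/v14.png

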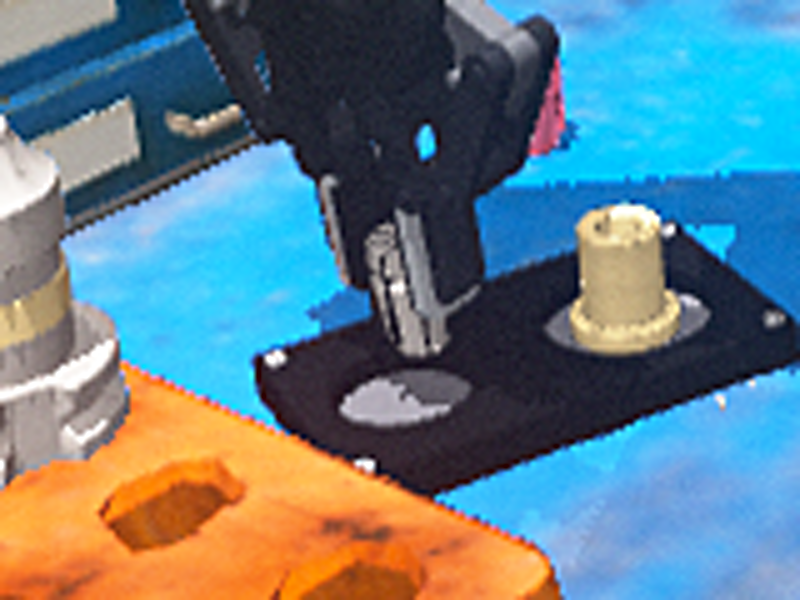

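The slim bush stands in its large pocket. The collet's foot at (422,345) is about 6 to 8 mm to the −x side, so I'll shift it and lower.

Call:
{"method": "send_rows", "body": {
  "commands": [
    {"delta_pos": [0.6,0.3,-0.6],"yaw": 0},
    {"delta_pos": [0,0,-0.6],"yaw": 0},
    {"delta_pos": [0,0,-0.3],"yaw": 0},
    {"delta_pos": [0,0,0],"yaw": 0}
  ]
}}

```text
t: 29.98
tcp_pos: [0.4897, 0.2836, 0.0291]
tool_rot: [0.714, 0.699, -0.031, 0.029]
force: [-0.4, 0.1, -1.2]
finger_gap: 0.276
```

```bash
python3 st.py
```

```text
t 29.98 tcp cm [48.97 28.36  2.91] phi -1.2 tilt z [-0.003 -0.084 -0.996] gap 0.276 F [-0.4  0.1 -1.2]
```

Call:
{"method": "send_rows", "body": {
  "commands": [
    {"delta_pos": [-0.2,0,-0.4],"yaw": 0},
    {"delta_pos": [0,0,-0.25],"yaw": 0},
    {"delta_pos": [0,0,0],"yaw": 0}
  ]
}}

```text
t: 30.35
tcp_pos: [0.4873, 0.2837, 0.0223]
tool_rot: [0.714, 0.699, -0.031, 0.029]
force: [0.8, 1.2, -0.5]
finger_gap: 0.277
```

Call:
{"method": "send_rows", "body": {
  "commands": [
    {"delta_pos": [0,0,-0.1],"yaw": 0},
    {"delta_pos": [0,0,0],"yaw": 0}
  ]
}}

```text
t: 30.6
tcp_pos: [0.4874, 0.2837, 0.0213]
tool_rot: [0.714, 0.699, -0.031, 0.029]
force: [0.1, 0.1, -0.4]
finger_gap: 0.277
```

Call:
{"method": "send_rows", "body": {
  "commands": [
    {"delta_pos": [0,0,0],"yaw": 0},
    {"delta_pos": [0,0,0],"yaw": 0},
    {"delta_pos": [0,0,0],"yaw": 0},
    {"delta_pos": [0,-0.1,1.2],"yaw": 0},
    {"delta_pos": [0,0.1,2.5],"yaw": 0},
    {"delta_pos": [0,0,5],"yaw": 0},
    {"delta_pos": [0,0,6],"yaw": 0},
    {"delta_pos": [0,0,5],"yaw": 0}
  ],
  "grip": 0.0
}}

```text
t: 31.6
tcp_pos: [0.4845, 0.2821, 0.223]
tool_rot: [0.714, 0.699, -0.034, 0.027]
force: [0.3, 0.7, -0.6]
finger_gap: 0.498
```

Call:
{"method": "send_rows", "body": {
  "commands": [
    {"delta_pos": [-0.6,-6,0],"yaw": 0},
    {"delta_pos": [-0.6,-6,0],"yaw": 0},
    {"delta_pos": [-0.6,-6,0],"yaw": 0},
    {"delta_pos": [-0.6,-6,0],"yaw": 0},
    {"delta_pos": [-0.6,-6,0],"yaw": 0},
    {"delta_pos": [0,0,0],"yaw": 0}
  ]
}}

```text
t: 32.35
tcp_pos: [0.4577, -0.0246, 0.2352]
tool_rot: [0.713, 0.7, -0.024, 0.036]
force: [0.2, 0.1, 0.1]
finger_gap: 0.504
```

```bash
python3 st.py; python3 - <<'E'
from seg import *
im=manip.snapshot('side');top=manip.snapshot('top');cv2.imwrite('pics/e_s.png',im);cv2.imwrite('pics/e_t.png',top)
h=cv2.cvtColor(top,cv2.COLOR_BGR2HSV)
print('top: tray area gray level mean row-wise around small pocket')
for n,c,z in(('collet',[.4844,.2833],.038),('bush',[.4568,.2146],.04)):
    u,v=np.round(proj('top',[*c,z])).astype(int);print(n,u,v);print(h[v-9:v+10,u-10:u+11,2])
for n,roi,z in(('wide',(335,213,365,242),.017),):
    w=((h[...,1]<75)&(h[...,2]>150)).astype(np.uint8);comps(top,w,roi,lambda A,p:z)
hs=cv2.cvtColor(im,cv2.COLOR_BGR2HSV)
u,v=np.round(proj('side',[.4844,.2833,.02])).astype(int);print('side V at',u,v);print(hs[v-22:v+16,u-16:u+17:1,2])
E
```

```text
t 32.35 tcp cm [45.77 -2.46 23.52] phi -1.0 tilt z [ 0.016 -0.084 -0.996] gap 0.504 F [0.2 0.1 0.1]
top: tray area gray level mean row-wise around small pocket
collet 210 212
[[253 255 255 241 104 112 121 122 124 122 123 123 123 123 122 122 122 124
  123 123 122]
 [253 255 255 196 105 118 122 121 124 124 120 107 106 106 112 114 120 121
  124 122 123]
 [254 255 255 113 111 120 122 118 102  94  80  77  84 111 130  97  96 114
  125 126 124]
 [255 255 208 105 118 122 117  92 115 158 174 255 240 192 235 249 216 138
  111 125 127]
 [255 255 110 113 119 116  92 112 239 255 255 255 255 236 195 132 151 147
  110 112 125]
 [255 244 102 119 119 101 118 209 255 255 255 250 249 254 255 180 103 144
  146 118 125]
 [255 155 111 121 112  73 202 255 255 242 177 138 228 255 255 174 120 147
  154 145 103]
 [243 107 116 118 106 103 238 255 255 233 101  99 198 255 217 219  99 108
  141 153 110]
 [155 108 119 117  90  83 180 245 223 229  86  82 200 255 255 246 113  90
  120 133 115]
 [107 114 121 116  91 103 230 255 255 233 182 238 255 250 249 215 179 115
  144 144 130]
 [110 117 122 116  90 105 218 255 2
[... 2058 characters left out ...]
2 230 242 255 255 255 255 255 255 204 180
  233 242 234]
 [128 127 113 111 157 197 238 234 232 231 236 234 216 218 175 207 230 230
  238 237 184]
 [125 125 121 102 122 191 245 236 234 233 231 231 229 231 226 231 235 238
  244 234 121]
 [125 125 126 115  98 178 255 247 240 236 234 233 233 233 235 235 239 245
  234 134 112]
 [127 125 127 126 112 105 145 171 200 246 239 236 235 237 240 244 236 162
  145 112 118]]
px [348. 234.] A 62.375 z 0.017 ctr mm [436.1 -68.3] wh [50.4 33.5] ang 60.3
side V at 223 278
[[252 252 252 ... 253 252 251]
 [252 252 252 ... 252 252 251]
 [252 252 252 ... 250 247 248]
 ...
 [ 58  62  59 ...  62  62  59]
 [ 58  62  62 ...  63  60  63]
 [ 56  56  56 ...  57  63  57]]
```

```bash
python3 - <<'E'
from h import *
a=cv2.imread('pics/s1.png');b=cv2.imread('pics/e_s.png')
u,v=map(int,proj('side',[.453,-.074,.015]))
t=a[v-14:v+14,u-14:u+14]; r=cv2.matchTemplate(b[v-30:v+30,u-30:u+30],t,cv2.TM_CCOEFF_NORMED)
_,m,_,l=cv2.minMaxLoc(r);print('wide bush shift px',np.array(l)-16,m)
u,v=map(int,proj('side',[.4844,.2833,.02]))
g=cv2.cvtColor(b,cv2.COLOR_BGR2GRAY)[v-24:v+20,u-20:u+21]
for row in g[::2]: print(''.join('%4d'%x for x in row[::2]))
E
```

```text
wide bush shift px [0 0] 0.8990793228149414
 150 158 158 156 154 152 146 149 148 163 155 155 155 149 152 150 156 151 158 155 160
 167 155 150 156 154 151 150 154 154 148 154 147 153 143 151 145 152 150 153 160 159
 148 154 156 153 149 160 158 150 153 149 152 148 148 153 148 141 145 151 166 165 157
 145 152 148 152 155 158 157 155 149 152 156 160 162 161 153 144 148 141 149 144 147
 154 155 158 153 154 150 154 154 153 157 158 165 170 171 165 153 157 152 151 163 172
 155 159 147 155 152 155 154 153 144 122 215 138 102 145 154 153 156 159 121  57  41
 164 153 153 149 153 156 158 222 255 255 255 192 255 255 137 111  57  41  42  44  39
 157 152 160 162 153 148 242 251 255 162 160 169 255 255   8  41  44  50  42  47  44
 159 162 162 167 159 156 218 251 255 148 162 255 253 140 128  41  47  43  51  46  45
 162 153 169 161 166 151 190 243 255 235 232 255 153 173  93  47  45  51  46  44  54
 163 166 149  94  56  37 142 144 222 208 214 161 190  97 133  42  45  48  49  45  48
 100  64  39  45  44  47  87 151 118 161 165  93 136 255  73  48  44  50  44  48  47
  45  49  49  52  45  45  28 233 247 161 255 164 103  97  58  42  39  45  48  46  47
  45  51  48  41  46  52  34 147  65 140 140  40 122 118  35  44  36  36  50  46  50
  51  51  53  48  44  42  36 122  35 157 147  58 128 114  44  44  24  38  44  49  52
  46  54  48  51  37  31  36  43  16 163 152  67 128 118  35  62 111 149  38  47  46
  51  51  45  40  29  27 206  30  54 169 152  97 136 116  35  97  89 178  36  54  48
  50  45  51  47  23 202 195 185  68  87 160 139 134 109  78  90 104  49  46  49  53
  49  52  47  49  38 214 198 190 119 121 154 152 144  90 136 100  35  48  45  46  46
  39  52  53  48  47  40  98 116 173 134 124 128  53  59  38  43  45  48  47  48  49
  27  39  51  48  51  53  50  41  38  40  40  39  47  48  47  47  41  47  50  40  40
 159 101  30  48  45  52  49  46  49  52  54  46  50  52  51  53  49  39  37  39  37
```

```bash
python3 -c "
from station import manip
print(manip.sign_off())"
```

```text
the job is handed in; nothing more can be done
None
```

Both kits are made up and handed in at about t = 32.5 s of the 118 s allowed. No verdict was reported.

| Part | Pocket | Last check |
|---|---|---|
| Milled bracket | Middle | Looked centred in the top view; 26 N contact felt on the floor |
| First jaw | Near slot | Looked flat and in the slot; not measured after release |
| Second jaw | Far slot | About 4 mm off centre in x and 3 mm in y |
| Slim bush | Larger round pocket | About 5 mm off centre, standing inside |
| Spring collet | Smaller round pocket | About 5 mm off centre, standing upright |

- **Wide bush:** template matching in the side view put it at 0 px shift. The last top-view measurement there was not usable, because the arm was covering it.
- **Tool tilt:** the tool slowly leaned during the moves, up to about 0.085 rad. The later parts were therefore released slightly tilted. The final images show the collet and bush standing straight.
- **Slim bush position:** before the grasp, the two cameras disagreed on it by about 1 cm in depth. I aimed between them and the grip held.
- **Seating height:** apart from the bracket's contact, I judged it from the tool height at release and the pictures, not by measuring it directly.

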